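# Return the bench bottles from the carrier to their rack

## Task

The four bottles stand in a row in the plain white carrier. Move them one by one to the grey bench rack so that each stands upright on the bottom of the well made for its foot: the square bottle in the square well, and the slender bottle, the jar and the glue bottle in the small, medium and large round wells. Keep them upright, set them down without dropping them, and do not push aside the solder reel or the cup of offcuts standing beside them.

Things in the scene. Friction and masses are not known exactly. Their poses are not given: they have to be found in the camera images.
- blackcap_bottle: small bottle with a square foot and a tall black cap, 66 mm high, 0.035 kg. Its body is 24 mm (x) by 28 mm (y) up to 34 mm above the foot; above that a round cap 18 mm across, up to 66 mm. Origin: centre of its foot; z up. Loose, upright in one of the white carrier's four bays (in a row, 77 mm apart, walls 20 mm high, floor 3 mm over the worktop).
- redcap_bottle: slender round bottle with a red cap, 82 mm high, 0.04 kg. Its body is 29 mm across up to 53 mm above the foot; from 64 mm a cap 21 mm across. Origin: centre of its foot; z up. Loose, upright in one of the white carrier's four bays (in a row, 77 mm apart, walls 20 mm high, floor 3 mm over the worktop).
- flux_jar: squat round dark jar with a broad white lid, 54 mm high, 0.07 kg. 43 mm across up to 38 mm above the foot, the lid 41 mm across above that. Origin: centre of its foot; z up. Loose, upright in one of the white carrier's four bays (in a row, 77 mm apart, walls 20 mm high, floor 3 mm over the worktop).
- glue_bottle: large white bottle with a red-brown cone cap, 128 mm high, 0.12 kg. Round body 56 mm across up to 67 mm, tapering to 25 mm at 92 mm; cap collar 31 mm across from 92 to 106 mm, then a cone. Origin: centre of its foot; z up. Loose, upright in one of the white carrier's four bays (in a row, 77 mm apart, walls 20 mm high, floor 3 mm over the worktop).
- square_well: grey plastic rack module, fixed, 76 x 76 mm and 22 mm high, one of four in a row, 77 mm apart along y, white tag on the -x side. Rectangular well, 32 (x) by 36 (y) mm, for the square bottle (x along x, either way). Well centred, flat floor 6 mm above the origin, 16 mm deep, 3 mm chamfer at its mouth. Origin: centre of the underside, 4 mm over the worktop; z up.
- small_well: grey plastic rack module, fixed, 76 x 76 mm and 22 mm high, one of four in a row, 77 mm apart along y, white tag on the -x side. It has the smallest round well, 37 mm across, for the slender bottle. Well centred, flat floor 6 mm above the origin, 16 mm deep, 3 mm chamfer at its mouth. Origin: centre of the underside, 4 mm over the worktop; z up.
- medium_well: grey plastic rack module, fixed, 76 x 76 mm and 22 mm high, one of four in a row, 77 mm apart along y, white tag on the -x side. It has the middle-sized round well, 51 mm across, for the jar. Well centred, flat floor 6 mm above the origin, 16 mm deep, 3 mm chamfer at its mouth. Origin: centre of the underside, 4 mm over the worktop; z up.
- large_well: grey plastic rack module, fixed, 76 x 76 mm and 22 mm high, one of four in a row, 77 mm apart along y, white tag on the -x side. It has the largest round well, 64 mm across, for the glue bottle. Well centred, flat floor 6 mm above the origin, 16 mm deep, 3 mm chamfer at its mouth. Origin: centre of the underside, 4 mm over the worktop; z up.
- solder_spool: bystander: reel of solder wire standing on its flange, 82 mm across, 75 mm high, beyond the right (-y) ends of the rows. Origin: centre of its underside. Not to be pushed aside (3 cm at most).
- yoghurt_cup: bystander: reused plastic cup with offcuts, 87 mm across, 80 mm high, beyond the left (+y) ends of the rows. Origin: centre of its underside. Not to be pushed aside (3 cm at most).
Not all that is in view belongs to the job. What is shaped like the small_well but purple or yellow is not meant.

How it is judged:
At the end, for the whole second after the job is handed in: Each bottle stands upright (within 0.12 rad) and still on the floor of its own well, its foot within 10 mm of the well's centre and no more than 5 mm above the well's floor: square bottle in the square well, slender bottle in the small, jar in the medium, glue bottle in the large round well (horizontal distance between blackcap_bottle and square_well below 0.01 m and z of blackcap_bottle in the frame of square_well between 0.003 and 0.011 m and angle between each of blackcap_bottle, redcap_bottle, flux_jar, glue_bottle's own z axis and vertical below 0.12 rad and linear speed of each of blackcap_bottle, redcap_bottle, flux_jar, glue_bottle below 0.02 m/s and horizontal distance between redcap_bottle and small_well below 0.01 m and z of redcap_bottle in the frame of small_well between 0.003 and 0.011 m and horizontal distance between flux_jar and medium_well below 0.01 m and z of flux_jar in the frame of medium_well between 0.003 and 0.011 m and horizontal distance between glue_bottle and large_well below 0.01 m and z of glue_bottle in the frame of large_well between 0.003 and 0.011 m); the robot touches nothing.
It fails at once if a bottle is tipped over (angle between any of blackcap_bottle, redcap_bottle, flux_jar, glue_bottle's own z axis and vertical above 0.6 rad).
It fails at once if a bottle is dropped or knocked flying ((linear speed of blackcap_bottle above 0.6 m/s and contact force between blackcap_bottle and the fingers below 0.3 N) or (linear speed of redcap_bottle above 0.6 m/s and contact force between redcap_bottle and the fingers below 0.3 N) or (linear speed of flux_jar above 0.6 m/s and contact force between flux_jar and the fingers below 0.3 N) or (linear speed of glue_bottle above 0.6 m/s and contact force between glue_bottle and the fingers below 0.3 N)).
It fails at once if the solder reel is pushed out of its place (distance of solder_spool from where it was at the start of the episode above 0.03 m).
It fails at once if the cup of offcuts is pushed out of its place (distance of yoghurt_cup from where it was at the start of the episode above 0.03 m).
It also fails if it takes over 101 s, if anything falls off the work surface, if the arm or the gripper's body presses on something with over 40 N, if the wrist force passes 120 N, or if a joint passes its speed limit or range.

## Robot

A 7-joint arm with a two-finger parallel gripper is mounted at the origin on a cart in front of the work surface, level with it; the furniture and walls round the work are solid. World frame = base frame: x ahead of the robot, y to its left, z up, the work surface at z = 0. Lengths are in m, angles in rad, forces in N, time in s.
With the tool pointing down it reaches from about 0.425 to 0.825 m from the base axis. Payload 3.6 kg.
Tool frame: the origin (TCP) lies midway between the tips of the shut fingers; the grasp point (between the pads) lies 19 mm behind it (grip_point_offset is the distance from the TCP to the grasp point, in m); z points along the fingers, y is the line along which they close (so a half turn about z gives the same grasp; the last joint's range is limited). The gripper opens to 85 mm and grips with 20 to 120 N. Pads are 22 mm wide; open, the fingers measure 114 mm over their backs; the gripper's body (76 mm by 85 mm) begins 54 mm behind the grasp point. The pads swing forward as they close: fully open they stand 13 mm farther back than shut.
Start: joints at [-0.026, 0.615, -0.013, 1.423, 0.008, 1.103, -0.04], TCP at [0.65, 0, 0.231] pointing down, gripper open.
Joint ranges: [-3.12, 3.12], [-0.3, 2.06], [-1.34, 1.32], [0.26, 2.42], [-1.36, 4.5], [0.01, 1.98], [-2.84, 2.84]. Speed limits (rad/s): [2.79, 2.79, 3.14, 3.14, 3.14, 3.14, 3.14].

## Interface

Orientations are given as a unit quaternion [x, y, z, w].
In Python, from plant import sense, read_camera, camera_info, finish_job, regions_of, grip_point_offset gives the robot as it stands.
- The arm moves only by the tool drive_effector, called as a command line: name --argument value ..., lists and objects as JSON in quotes. Schema: {"type":"object","properties":{"segments":{"type":"object","properties":{"steps":{"type":"array","items":{"type":"array","items":{"type":"number"},"minItems":5,"maxItems":5},"minItems":1,"maxItems":20}},"additionalProperties":false,"required":["steps"]},"only":{"type":"string"},"quiet":{"type":"boolean"},"lines":{"type":"string"}},"required":["segments"],"additionalProperties":false}. segments is an object whose key "steps" holds a list of rows, 1 to 20 of them, each of 5 numbers: the opening from 0.0 (shut) to 1.0 (fully open), then dx, dy, dz in parts of the range, where 1.0 means 20 cm, then a turn about the tool's z in fractions of the full range, 1 being pi rad; each row is the pose to reach, as a shift and turn from the pose commanded when the call began, along the tool's axes at that moment; what a row does not reach only later rows make up. A row lasts 1/12 s, in which the tool goes at most 0.0417 m and 0.125 rad, less where a joint would pass 70% of its speed; a pose out of reach is approached as far as the arm can. The fingers move at their own pace and stop on an object; the grip force is fixed at half the most. Time passes only in rows, so rows that do not move let the fingers close. The tool returns the time, the measured TCP pose, the force, the opening and the grip force at its end. only (a regular expression) keeps the lines of the reply that match it, lines (a string "A,B") keeps lines A to B, and quiet returns only ok. Shift and turn numbers lie between -1 and 1, and a call with a number outside is refused. Input that does not fit is refused with a message, and nothing moves.
- sense(): the state, without advancing time (a new reading comes with each control period).
- read_camera(name): name is "scene" or "side" or "wrist"; returns (picture, depth): 400x640x3 uint8, red, green, blue; 400x640 float32, m along the optical axis (not along the pixel's ray), 0 where there is no reading.
- camera_info(name): a dict with "intrinsics" (3x3 intrinsics, pixels), "eye" and "rotation" of the camera in the world; the wrist camera has in their place "T_tool_cam" (4x4, takes a point from camera to tool coordinates, whose origin is the TCP and whose axes are the flange's). Camera axes: x right, y up, looking along -z (the intrinsics and any distortion apply to the point x, -y, -z); pixel columns grow to the right and rows downward; lengths in m; the calibration is good to about 2 mm. A picture is of the moment at which its call begins: read the wrist's pose just before it. camera_info takes no time and is no camera call.
- finish_job(): hands the job in; it is judged then, once.
Trained networks look in the newest picture that a camera, given by its name, has taken for a name from the list of things; names that differ only in an ending like _2 or _b are one class to them, and where a whole thing is asked for, a point or a joint stands for the part that bears it (a point fixed in the world has none). Each returns a list of dicts, best first, with "conf" (0 to 1); they miss things now and then, are a little off and sometimes report something else, mostly with a low value. They report only what shows in the picture. A call takes as long as a camera call. They do not tell look-alikes from the thing itself.
- regions_of(target, camera): "region" (400x640 bool, what is visible of it) and "box" ([left, top, right, bottom] in pixels, round what is visible of it).
The state is a dict: "time": time; "q": joint angles; "joint_velocities": joint speeds; "tau": joint torques, N m; "tool_pos": TCP position; "tcp_rot": TCP orientation; "force": force on the tool from outside, world axes, zero at the start; "moment": the same for the moment, N m; "grip_width": opening from 0.0 (shut) to 1.0 (fully open); "grasp_force": force on a finger pad.
Only numpy, scipy, OpenCV 4.12 (cv2) and the standard library are available. Lean on these libraries where they do the work, as an engineer would, in place of code of your own. Each camera call takes 0.05 s, during which the arm holds its last target. There are 200 camera calls.

## Working session

There is one attempt and no reset: what is moved stays moved. The work goes in short steps, Python scripts to look and compute and a tool call to move; the robot and the scene stay as the last step left them, time stands still between calls to the robot, and variables do not carry over. Pictures are saved under pics/ and viewed, at most 14 in all, crops included, and the job is handed in when it is done.

```bash
mkdir -p pics; ls; cat > h.py <<'E'
import numpy as np,cv2
from scipy.spatial.transform import Rotation as R
from plant import *
def campose(cam,s):
    i=camera_info(cam);K=np.array(i["intrinsics"])
    if cam=="wrist":
        T=np.eye(4);T[:3,:3]=R.from_quat(s["tcp_rot"]).as_matrix();T[:3,3]=s["tool_pos"]
        T=T@np.array(i["T_tool_cam"])
        return K,T[:3,:3],T[:3,3]
    r=np.array(i["rotation"]); 
    if r.shape!=(3,3): r=R.from_quat(r).as_matrix()
    return K,r,np.array(i["eye"])
def cloud(cam,s,d):
    K,r,e=campose(cam,s);v,u=np.mgrid[:400,:640]
    p=np.stack([(u-K[0,2])/K[0,0]*d,-(v-K[1,2])/K[1,1]*d,-d],-1)
    P=p@r.T+e;P[d<=0]=np.nan
    return P
E
python3 - <<'E'
from h import *
s=sense();print(s)
for c in("scene","side","wrist"):
    print(c,camera_info(c))
    p,d=read_camera(c);cv2.imwrite(f"pics/{c}0.png",p[...,::-1]);P=cloud(c,s,d);np.savez(f"{c}0.npz",P=P,p=p)
    for n in "blackcap_bottle redcap_bottle flux_jar glue_bottle square_well small_well medium_well large_well solder_spool yoghurt_cup".split():
        for r in regions_of(n,c)[:3]:
            m=r["region"];q=P[m];q=q[~np.isnan(q[:,0])]
            if len(q): print(n,round(r["conf"],2),np.round(r["box"]),len(q),"lo",np.round(np.percentile(q,3,0),3),"hi",np.round(np.percentile(q,97,0),3))
E
```

```text
pics
{'time': 0.0, 'q': array([-0.02647394,  0.61596091, -0.01261836,  1.42492565,  0.00810048,
        1.10340037, -0.04039084]), 'joint_velocities': array([ 5.41729508e-04,  6.44586363e-04,  8.85236154e-04, -9.18794910e-04,
       -7.94769939e-06, -1.20383802e-03, -4.14316630e-04]), 'tau': array([ 1.38264377e-04, -4.69217670e+01,  2.59523503e-01, -1.71036780e+01,
        1.00907375e-02,  9.80606623e-03,  4.10031795e-07]), 'tool_pos': array([ 6.49221743e-01, -7.19993826e-06,  2.30102227e-01]), 'tcp_rot': array([ 0.7070879 ,  0.70712443, -0.00094845, -0.00092102]), 'force': array([ 0.22036817, -0.17228915, -0.43981982]), 'moment': array([ 0.01220988,  0.01969199, -0.00349439]), 'grasp_force': 0.0, 'grip_width': 0.9989170005995397}
scene {'intrinsics': array([[378.22548972,   0.        , 311.62598216],
       [  0.        , 378.22548972, 196.39810924],
       [  0.        ,   0.        ,   1.        ]]), 'eye': array([-0.00708289,  0.78788586,  0.4208684 ]), 'rotation': array([-0.19795726,  0.4907774 ,  0.78707678, -0.31695524])}
blackcap_bottle 0.55 [258. 188. 273. 214.] 316 lo [0.58
[... 3134 characters left out ...]
0,  0.00000000e+00,  0.00000000e+00,
         1.00000000e+00]])}
redcap_bottle 0.89 [254.  15. 292.  62.] 1140 lo [0.591 0.133 0.011] hi [0.614 0.154 0.084]
flux_jar 0.92 [254.  92. 300. 131.] 1445 lo [0.583 0.055 0.006] hi [0.62  0.091 0.057]
small_well 0.83 [383. 137. 455. 208.] 4189 lo [ 0.729 -0.034  0.004] hi [0.805 0.04  0.022]
small_well 0.82 [ 87.   0. 175.  29.] 2150 lo [0.412 0.161 0.008] hi [0.487 0.186 0.027]
medium_well 0.78 [ 93.  19. 176. 106.] 5980 lo [0.406 0.09  0.008] hi [0.482 0.161 0.027]
large_well 0.83 [ 95.  97. 178. 175.] 4868 lo [0.398 0.013 0.008] hi [0.473 0.084 0.027]
solder_spool 0.85 [155. 210. 243. 284.] 4040 lo [ 0.467 -0.106  0.002] hi [ 0.537 -0.046  0.072]
```

View pics/side0.png

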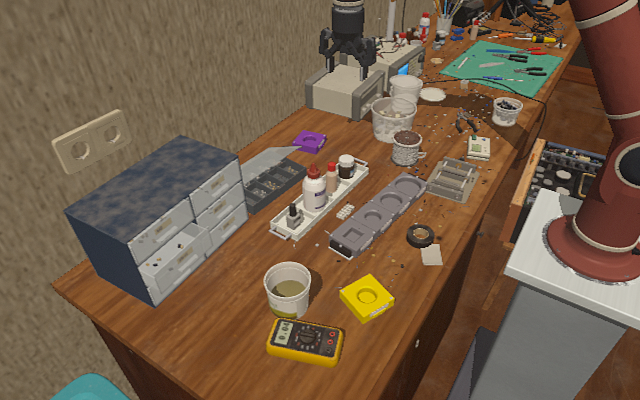

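View pics/wrist0.png

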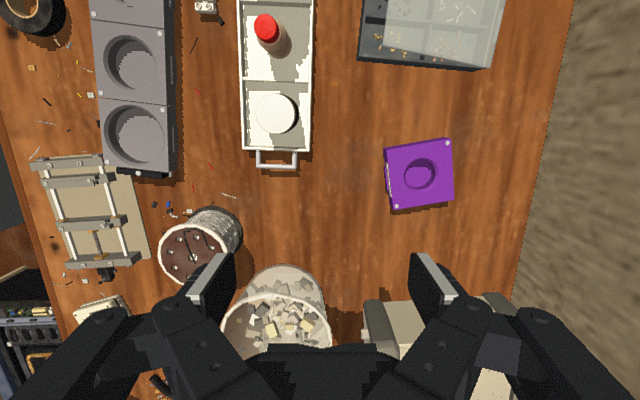

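Side view: carrier holds black-cap (295,215), glue (314,190), slender (332,178), jar (347,166). The grey rack's wells run from square (352,236) to large (408,188). Look-alikes of the small well are the purple module (309,142) and the yellow one (367,297). The grey one in the rack at (372,221) is the one meant, because it is grey and belongs to the row of four. Wrist view: jar lid (276,112), red cap (266,28), large well (136,134), medium well (132,62).

Next I move the wrist camera over the left half.

The manual's scale: shifts go in shares of 20 cm and turns go in shares of pi rad. Converting my numbers, 0.13 m / 0.2 = 0.65, -0.09 m / 0.2 = -0.45.

drive_effector --segments '{"steps": [[1, 0.65, -0.45, -0.25, 0], [1, 0.65, -0.45, -0.25, 0], [1, 0.65, -0.45, -0.25, 0], [1, 0.65, -0.45, -0.25, 0], [1, 0.65, -0.45, -0.25, 0], [1, 0.65, -0.45, -0.25, 0]]}'

```text
time: 2.15
tool_pos: [0.5591, 0.1335, 0.2828]
tcp_rot: [0.705, 0.709, 0.001, 0.0]
force: [0.5, -0.9, -1.1]
grip_width: 0.996
grasp_force: 0.0
```

```bash
cat > m.py <<'E'
from h import *
def look(tag,names,save=True):
    s=sense();p,d=read_camera("wrist");P=cloud("wrist",s,d)
    if save: cv2.imwrite(f"pics/{tag}.png",p[...,::-1])
    np.savez(tag+".npz",P=P,p=p)
    for n in names:
        for r in regions_of(n,"wrist")[:2]:
            q=P[r["region"]];q=q[~np.isnan(q[:,0])]
            if len(q)<50: continue
            top=np.percentile(q[:,2],98)
            if "well" in n: t=q[(q[:,2]>0.021)&(q[:,2]<0.031)]
            else: t=q[q[:,2]>top-0.012]
            if len(t)<10: continue
            c,wh,a=cv2.minAreaRect((t[:,:2]*1000).astype(np.float32))
            print(n,round(r["conf"],2),np.round(r["box"]),"top %.4f"%top,"rect",np.round(c,1),np.round(wh,1),round(a,1))
E
python3 - <<'E'
from m import *
s=sense();print(s["tool_pos"],s["tcp_rot"])
look("w1","blackcap_bottle redcap_bottle flux_jar glue_bottle square_well small_well medium_well large_well".split())
E
```

```text
[0.55911304 0.13348689 0.28275624] [7.04763703e-01 7.09440577e-01 1.47932923e-03 4.40714798e-05]
blackcap_bottle 0.68 [346.   7. 375.  46.] top 0.0690 rect [603.1 306.7] [14.9 15. ] 22.2
redcap_bottle 0.63 [343. 147. 365. 177.] top 0.0856 rect [600.3 146.5] [19.6 20.5] 46.7
flux_jar 0.71 [335. 191. 368. 233.] top 0.0580 rect [600.9  74.2] [40.1 39. ] 21.0
flux_jar 0.54 [207. 197. 267. 254.] top 0.0276 rect [433.8  47.1] [79.9 78.2] 83.9
glue_bottle 0.77 [334.  74. 386. 125.] top 0.1299 rect [602.4 221.4] [13.9 14. ] 6.5
square_well 0.64 [213.  15. 278.  92.] top 0.0278 rect [460.6 277.7] [78.5 76.9] 83.1
small_well 0.74 [208.  84. 272. 148.] top 0.0278 rect [451.7 201. ] [76.6 76.5] 83.7
medium_well 0.74 [213. 143. 269. 204.] top 0.0277 rect [442.2 124.9] [76.3 76.8] 83.3
large_well 0.58 [205. 196. 270. 258.] top 0.0276 rect [432.9  47.8] [82.3 76.7] 83.2
```

View pics/w1.png

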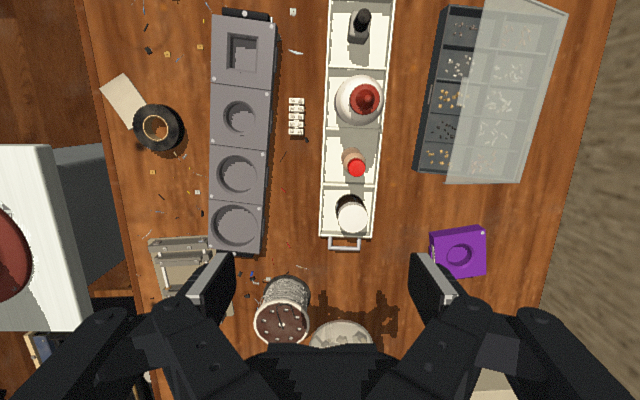

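The wrist view shows black-cap (360,25), glue (360,100), slender (356,165) and jar (352,212). The wells are square (240,53), small (238,117), medium (236,173) and large (234,224). All agree with the networks. The rack is turned by about -0.12 rad. Next I go over the glue bottle.

To row units: 0.088 m / 0.2 = 0.44, 0.04 m / 0.2 = 0.2.

drive_effector --segments '{"steps": [[1, 0.44, 0.22, 0.2, 0], [1, 0.44, 0.22, 0.2, 0], [1, 0.44, 0.22, 0.2, 0], [1, 0.44, 0.22, 0.2, 0], [1, 0.44, 0.22, 0.2, 0]]}'

```text
time: 3.02
tool_pos: [0.6036, 0.2191, 0.2397]
tcp_rot: [0.706, 0.708, -0.001, -0.001]
force: [0.1, -0.4, 0.8]
grip_width: 0.997
grasp_force: 0.0
```

```bash
python3 - <<'E'
from m import *
s=sense();print(s["tool_pos"],R.from_quat(s["tcp_rot"]).as_matrix().round(4).tolist())
look("w2","blackcap_bottle redcap_bottle glue_bottle square_well small_well".split())
z=np.load("w2.npz")
P=z["P"];r=regions_of("glue_bottle","wrist")
q=P[r[0]["region"]]
for a,b in((.1,.108),(.111,.12),(.12,.14)):
    t=q[(q[:,2]>a)&(q[:,2]<b)]
    print(a,len(t),t.min(0).round(4),t.max(0).round(4))
s=sense();print(s["tool_pos"])
E
```

```text
[0.6035594  0.2191277  0.23970361] [[-0.0024, 1.0, -0.0026], [1.0, 0.0024, -0.0006], [-0.0006, -0.0026, -1.0]]
blackcap_bottle 0.83 [309.  84. 333. 112.] top 0.0688 rect [603.3 307.2] [14.4 15.2] 1.6
redcap_bottle 0.96 [311. 214. 331. 260.] top 0.0854 rect [600.5 146.5] [19.6 20.3] 25.2
glue_bottle 0.93 [296. 148. 347. 205.] top 0.1298 rect [602.5 222.2] [14.  14.2] 82.6
square_well 0.69 [304. 256. 340. 304.] top 0.0578 rect [600.9  87.3] [41.4 16.3] 0.5
square_well 0.57 [171.  90. 244. 164.] top 0.0277 rect [460.3 277. ] [77.3 77.4] 83.2
small_well 0.78 [404. 294. 425. 342.] top 0.0236 rect [740.9   1.8] [19.1 67.6] 10.4
small_well 0.71 [ 45.   0. 145.  58.] top 0.0238 rect [351.5 395.1] [55.5 77.5] 67.6
0.1 54 [0.5881 0.2066 0.1002] [0.6173 0.2367 0.1079]
0.111 149 [0.5903 0.2087 0.111 ] [0.6141 0.2314 0.1199]
0.12 158 [0.5962 0.2166 0.1201] [0.6091 0.2282 0.1328]
[0.60419606 0.21689288 0.24214453]
```

View pics/w2.png

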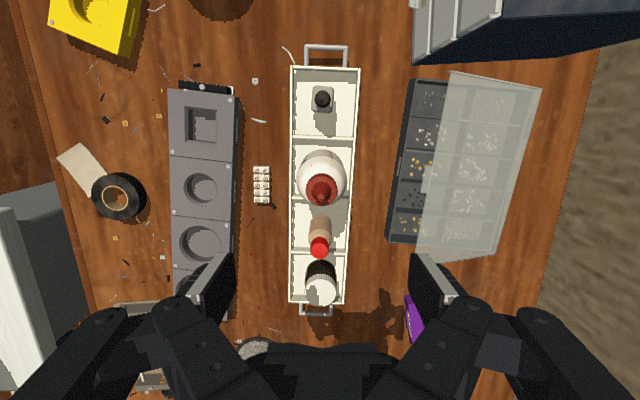

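Wrist view: glue cap (320,188), black cap (322,98), red cap (319,246), consistent with the previous view. I descend to the glue collar and grip it.

To row units: 0.151 m / 0.2 = 0.755, 0.005 m / 0.2 = 0.025.

drive_effector --segments '{"steps": [[1, 0.025, -0.0075, 0.2, 0], [1, 0.025, -0.0075, 0.4, 0], [1, 0.025, -0.0075, 0.6, 0], [1, 0.025, -0.0075, 0.7, 0], [1, 0.025, -0.0075, 0.755, 0], [1, 0.025, -0.0075, 0.755, 0], [1, 0.025, -0.0075, 0.755, 0], [0, 0.025, -0.0075, 0.755, 0], [0, 0.025, -0.0075, 0.755, 0], [0, 0.025, -0.0075, 0.755, 0], [0, 0.025, -0.0075, 0.755, 0], [0, 0.025, -0.0075, 0.755, 0], [0, 0.025, -0.0075, 0.755, 0], [0, 0.025, -0.0075, 0.755, 0], [0, 0.025, -0.0075, 0.755, 0], [0, 0.025, -0.0075, 0.755, 0]]}'

```text
time: 4.7
tool_pos: [0.6032, 0.2233, 0.0916]
tcp_rot: [0.707, 0.707, 0.001, 0.0]
force: [-0.7, -0.6, 6.8]
grip_width: 0.337
grasp_force: 59.4
```

drive_effector --segments '{"steps": [[0, 0, 0, -0.1, 0], [0, 0, 0, -0.225, 0], [0, 0, -0.05, -0.3, 0], [0, -0.025, -0.2, -0.3, 0], [0, -0.125, -0.35, -0.3, 0], [0, -0.25, -0.5, -0.3, 0], [0, -0.375, -0.625, -0.3, 0], [0, -0.5, -0.725, -0.3, 0], [0, -0.65, -0.8, -0.3, 0], [0, -0.775, -0.85, -0.3, 0], [0, -0.85, -0.85, -0.3, 0], [0, -0.87, -0.85, -0.275, 0], [0, -0.87, -0.85, -0.275, 0], [0, -0.87, -0.85, -0.275, 0]]}'

```text
time: 5.87
tool_pos: [0.4328, 0.05, 0.1449]
tcp_rot: [0.707, 0.707, 0.0, -0.0]
force: [0.0, 0.3, -0.6]
grip_width: 0.338
grasp_force: 59.5
```

```bash
python3 - <<'E'
from m import *
s=sense();print(s["tool_pos"],s["tcp_rot"],s["force"],s["grip_width"])
look("w3","large_well medium_well small_well".split())
E
```

```text
[0.43276423 0.05002236 0.14494455] [ 7.06826826e-01  7.07386486e-01  2.00264319e-04 -3.95638290e-04] [ 0.01940748  0.33413662 -0.60907864] 0.33775521998715563
large_well 0.86 [278. 148. 372. 219.] top 0.0275 rect [434.   56.8] [61.2 76.7] 83.0
small_well 0.85 [602. 205. 640. 282.] top 0.0231 rect [739.3  -4. ] [19.3 77.3] 12.5
small_well 0.83 [291.   0. 396.  70.] top 0.0275 rect [449.6 186.3] [49.9 76.9] 83.7
```

View pics/w3.png

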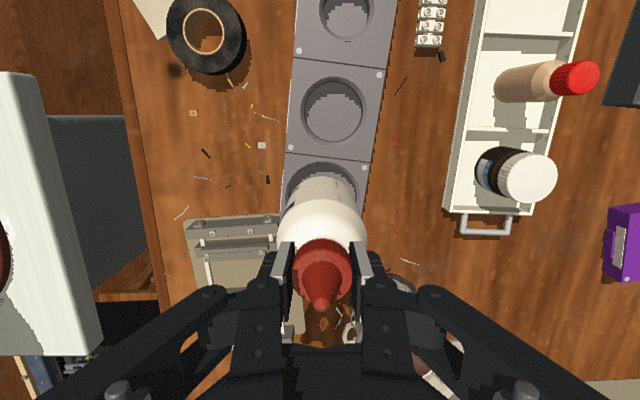

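Wrist view: the glue bottle hangs upright at (322,230), over the large well (320,190). I lower it in.

To row units: 0.0455 m / 0.2 = 0.2275, 0.044 m / 0.2 = 0.22.

drive_effector --segments '{"steps": [[0, 0, 0, 0.06, 0], [0, 0, 0, 0.12, 0], [0, 0, 0, 0.17, 0], [0, 0, 0, 0.2, 0], [0, 0, 0, 0.22, 0], [0, 0, 0, 0.2275, 0], [0, 0, 0, 0.2275, 0], [0, 0, 0, 0.2275, 0]]}'

```text
time: 6.73
tool_pos: [0.4328, 0.0492, 0.1001]
tcp_rot: [0.707, 0.707, 0.0, 0.0]
force: [1.0, -0.4, -1.3]
grip_width: 0.34
grasp_force: 59.5
```

To row units: 0.168 m / 0.2 = 0.84, 0.16 m / 0.2 = 0.8.

drive_effector --segments '{"steps": [[0, 0, 0, 0.005, 0], [0, 0, 0, 0.0075, 0], [0, 0, 0, 0.0075, 0], [1, 0, 0, 0.0075, 0], [1, 0, 0, 0.0075, 0], [1, 0, 0, 0.0075, 0], [1, 0, 0, 0.0075, 0], [1, 0, 0, 0.0075, 0], [1, 0, 0, 0.0075, 0], [1, 0, 0, -0.1, 0], [1, 0, 0, -0.25, 0], [1, 0, 0, -0.4, 0], [1, 0.05, 0.2, -0.4, 0], [1, 0.1, 0.4, -0.4, 0], [1, 0.125, 0.6, -0.4, 0], [1, 0.125, 0.8, -0.4, 0], [1, 0.125, 0.84, -0.4, 0], [1, 0.125, 0.84, -0.4, 0]]}'

```text
time: 8.23
tool_pos: [0.6026, 0.0736, 0.1789]
tcp_rot: [0.708, 0.707, 0.0, 0.0]
force: [0.0, -0.2, -0.2]
grip_width: 1.0
grasp_force: 0.0
```

```bash
python3 - <<'E'
from m import *
s=sense();print(s["tool_pos"],s["tcp_rot"],s["force"],s["grip_width"])
look("w4","glue_bottle flux_jar redcap_bottle medium_well".split())
s=sense();print(s["tool_pos"])
E
```

```text
[0.60261949 0.07358348 0.17885131] [7.07504815e-01 7.06708372e-01 2.09543073e-04 4.12219481e-04] [ 0.02776183 -0.23404756 -0.21060703] 1.000339674570823
glue_bottle 0.71 [ 71. 182. 191. 267.] top 0.1347 rect [434.8  49.3] [10.9 15.6] 38.3
flux_jar 0.64 [297. 165. 342. 217.] top 0.0579 rect [601.   73.8] [39.8 39.9] 86.4
redcap_bottle 0.66 [306.  97. 335. 133.] top 0.0857 rect [600.4 146. ] [19.4 20.1] 0.4
medium_well 0.92 [119.  91. 207. 180.] top 0.0276 rect [442.4 124.6] [78.3 77.6] 83.0
[0.59875055 0.07404324 0.17990619]
```

View pics/w4.png

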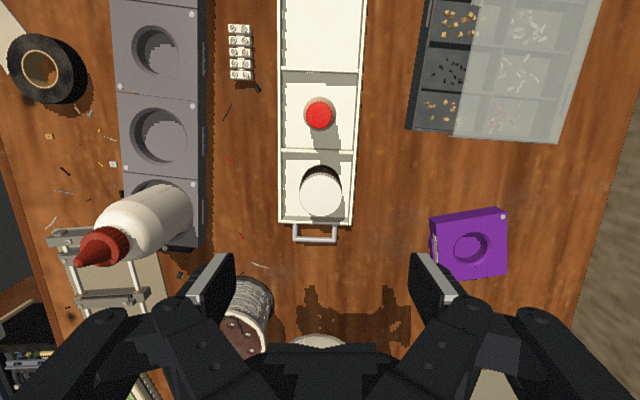

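Glue bottle at (145,225) stands in the large well, its top at the expected height. The jar is at (320,192). I check for obstacles near the jar before descending.

```bash
python3 - <<'E'
import numpy as np
for f in("w1","wrist0","scene0","side0"):
    P=np.load(f+".npz")["P"].reshape(-1,3)
    m=(abs(P[:,0]-.6)<.07)&(P[:,1]<.045)&(P[:,1]>-.12)&(P[:,2]>.04)&(P[:,2]<.13)
    print(f,m.sum(),np.percentile(P[m],[90,99],0).round(3).tolist() if m.sum() else "")
E
```

```text
w1 270 [[0.54, -0.062, 0.072], [0.543, -0.055, 0.073]]
wrist0 355 [[0.594, -0.062, 0.087], [0.601, -0.056, 0.09]]
scene0 39 [[0.598, -0.068, 0.088], [0.605, -0.061, 0.09]]
side0 53 [[0.6, -0.065, 0.09], [0.606, -0.06, 0.093]]
```

To row units: 0.156 m / 0.2 = 0.78, 0.15 m / 0.2 = 0.75.

drive_effector --segments '{"steps": [[1, 0, 0.01, 0.2, 0], [1, 0, 0.01, 0.4, 0], [1, 0, 0.01, 0.575, 0], [1, 0, 0.01, 0.7, 0], [1, 0, 0.01, 0.75, 0], [1, 0, 0.01, 0.78, 0], [1, 0, 0.01, 0.78, 0], [1, 0, 0.01, 0.78, 0], [0, 0, 0.01, 0.78, 0], [0, 0, 0.01, 0.78, 0], [0, 0, 0.01, 0.78, 0], [0, 0, 0.01, 0.78, 0], [0, 0, 0.01, 0.78, 0], [0, 0, 0.01, 0.78, 0], [0, 0, 0.01, 0.78, 0], [0, 0, 0.01, 0.78, 0]]}'

```text
time: 9.82
tool_pos: [0.6034, 0.0741, 0.0253]
tcp_rot: [0.707, 0.707, 0.001, 0.001]
force: [-0.5, -0.2, 4.7]
grip_width: 0.479
grasp_force: 60.7
```

To row units: -0.161 m / 0.2 = -0.805, -0.05 m / 0.2 = -0.25.

drive_effector --segments '{"steps": [[0, 0, 0, -0.1, 0], [0, 0, 0, -0.225, 0], [0, 0.05, -0.05, -0.275, 0], [0, 0.15, -0.15, -0.275, 0], [0, 0.225, -0.275, -0.275, 0], [0, 0.2525, -0.425, -0.275, 0], [0, 0.2525, -0.575, -0.275, 0], [0, 0.2525, -0.7, -0.275, 0], [0, 0.2525, -0.78, -0.275, 0], [0, 0.2525, -0.805, -0.25, 0], [0, 0.2525, -0.805, -0.225, 0], [0, 0.2525, -0.805, -0.225, 0], [0, 0.2525, -0.805, -0.225, 0]]}'

```text
time: 10.9
tool_pos: [0.4429, 0.1247, 0.0684]
tcp_rot: [0.707, 0.707, 0.0, 0.0]
force: [0.9, -0.2, -0.2]
grip_width: 0.479
grasp_force: 60.7
```

```bash
python3 - <<'E'
from m import *
s=sense();print(s["tool_pos"],s["tcp_rot"],s["force"],s["grip_width"])
E
```

```text
[0.44285518 0.1247454  0.06838755] [7.07263113e-01 7.06950181e-01 4.91179407e-04 3.00298612e-04] [ 0.92123035 -0.23828387 -0.19873745] 0.4794058071575598
```

To row units: 0.0355 m / 0.2 = 0.1775, 0.035 m / 0.2 = 0.175.

drive_effector --segments '{"steps": [[0, 0, 0, 0.05, 0], [0, 0, 0, 0.1, 0], [0, 0, 0, 0.14, 0], [0, 0, 0, 0.165, 0], [0, 0, 0, 0.175, 0], [0, 0, 0, 0.1775, 0], [0, 0, 0, 0.1775, 0], [0, 0, 0, 0.1775, 0]]}'

```text
time: 11.57
tool_pos: [0.4418, 0.1246, 0.0336]
tcp_rot: [0.707, 0.707, 0.0, 0.0]
force: [0.1, -0.3, -0.6]
grip_width: 0.477
grasp_force: 60.7
```

To row units: 0.159 m / 0.2 = 0.795, 0.022 m / 0.2 = 0.11.

drive_effector --segments '{"steps": [[0, 0, 0, 0.005, 0], [0, 0, 0, 0.0075, 0], [0, 0, 0, 0.0075, 0], [1, 0, 0, 0.0075, 0], [1, 0, 0, 0.0075, 0], [1, 0, 0, 0.0075, 0], [1, 0, 0, 0.0075, 0], [1, 0, 0, 0.0075, 0], [1, 0, 0, 0.0075, 0], [1, 0, 0, -0.15, 0], [1, 0, 0, -0.35, 0], [1, 0, 0, -0.55, 0], [1, 0.05, 0.15, -0.7, 0], [1, 0.1, 0.35, -0.7, 0], [1, 0.11, 0.55, -0.7, 0], [1, 0.11, 0.75, -0.7, 0], [1, 0.11, 0.795, -0.7, 0], [1, 0.11, 0.795, -0.7, 0], [1, 0.11, 0.795, -0.7, 0]]}'

```text
time: 13.15
tool_pos: [0.5997, 0.1463, 0.1724]
tcp_rot: [0.707, 0.707, -0.001, -0.001]
force: [-0.2, 0.1, -0.2]
grip_width: 0.999
grasp_force: 0.0
```

```bash
python3 - <<'E'
from m import *
s=sense();print(s["tool_pos"],s["tcp_rot"],s["force"],s["grip_width"])
look("w5","glue_bottle flux_jar redcap_bottle small_well blackcap_bottle square_well".split())
s=sense();print(s["tool_pos"])
E
```

```text
[0.59965961 0.1462982  0.17239993] [ 0.70723068  0.70698175 -0.00100205 -0.00074391] [-0.20601148  0.12531145 -0.20622161] 0.9991003082847915
glue_bottle 0.82 [111. 247. 196. 313.] top 0.1018 rect [484.9 101.9] [167.1  27.8] 38.7
flux_jar 0.79 [129. 187. 195. 244.] top 0.0649 rect [442.1 124.2] [39.9 40. ] 72.4
redcap_bottle 0.89 [311. 170. 337. 221.] top 0.0855 rect [600.1 146.6] [20.3 20. ] 46.7
redcap_bottle 0.47 [312.   0. 343.  30.] top 0.0602 rect [603.1 301.4] [ 4.9 14.7] 88.0
small_well 0.8 [452. 266. 501. 314.] top 0.0235 rect [782.5  18.2] [46.1 49.3] 10.2
small_well 0.57 [126.  86. 217. 176.] top 0.0276 rect [451.5 200.6] [77.  77.1] 83.2
blackcap_bottle 0.55 [310.   0. 342.  34.] top 0.0602 rect [603.1 301.4] [ 4.9 14.7] 88.0
blackcap_bottle 0.24 [227. 325. 275. 357.] top 0.0385 rect [553.4  47.6] [226.1  31.1] 66.3
square_well 0.78 [122.   0. 221.  98.] top 0.0276 rect [460.8 277.7] [76.1 77.7] 83.2
square_well 0.49 [129. 190. 197. 241.] top 0.0649 rect [438.1 132. ] [31.6 58.4] 68.1
[0.59978397 0.14672571 0.17366557]
```

View pics/w5.png

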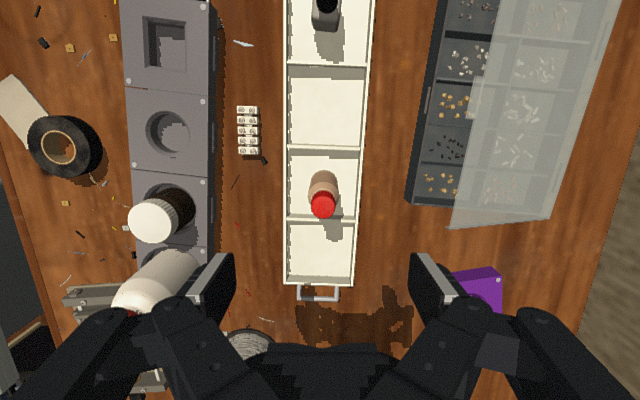

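The jar (160,213) stands in the medium well, its top at the expected height. The slender bottle's cap is at (322,204). The grey small well is at (168,130). The purple look-alike at (480,285) is not meant. I grip the slender bottle.

To row units: 0.143 m / 0.2 = 0.715, 0.135 m / 0.2 = 0.675.

drive_effector --segments '{"steps": [[1, 0, 0.0025, 0.2, 0], [1, 0, 0.0025, 0.4, 0], [1, 0, 0.0025, 0.575, 0], [1, 0, 0.0025, 0.675, 0], [1, 0, 0.0025, 0.715, 0], [1, 0, 0.0025, 0.715, 0], [1, 0, 0.0025, 0.715, 0], [0, 0, 0.0025, 0.715, 0], [0, 0, 0.0025, 0.715, 0], [0, 0, 0.0025, 0.715, 0], [0, 0, 0.0025, 0.715, 0], [0, 0, 0.0025, 0.715, 0], [0, 0, 0.0025, 0.715, 0], [0, 0, 0.0025, 0.715, 0], [0, 0, 0.0025, 0.715, 0], [0, 0, 0.0025, 0.715, 0]]}'

```text
time: 14.83
tool_pos: [0.6014, 0.1467, 0.0313]
tcp_rot: [0.707, 0.707, 0.001, 0.0]
force: [-0.7, 0.4, 4.9]
grip_width: 0.309
grasp_force: 59.0
```

```bash
python3 -c "
import numpy as np,cv2
p=cv2.imread('pics/w5.png')[80:185,110:225];cv2.imwrite('pics/small_crop.png',cv2.resize(p,None,fx=4,fy=4))"
```

```text
(no output)
```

View pics/small_crop.png

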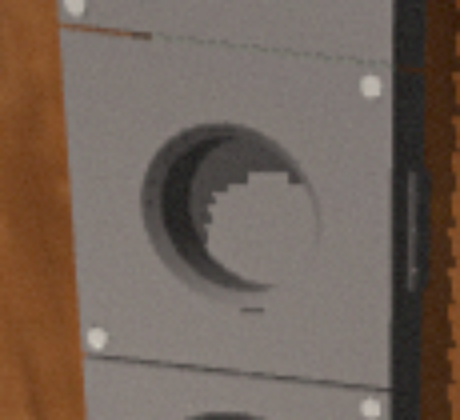

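The crop confirms the grey module with the smallest round well, empty. I carry the bottle there.

To row units: -0.15 m / 0.2 = -0.75, -0.148 m / 0.2 = -0.74.

drive_effector --segments '{"steps": [[0, 0, 0, -0.1, 0], [0, 0, 0, -0.225, 0], [0, 0.05, -0.05, -0.275, 0], [0, 0.15, -0.15, -0.275, 0], [0, 0.225, -0.275, -0.275, 0], [0, 0.27, -0.425, -0.275, 0], [0, 0.27, -0.575, -0.275, 0], [0, 0.27, -0.69, -0.275, 0], [0, 0.27, -0.74, -0.25, 0], [0, 0.27, -0.75, -0.225, 0], [0, 0.27, -0.75, -0.225, 0], [0, 0.27, -0.75, -0.225, 0]]}'

```text
time: 15.83
tool_pos: [0.4516, 0.2008, 0.0751]
tcp_rot: [0.707, 0.707, 0.0, 0.0]
force: [0.9, 0.9, -0.4]
grip_width: 0.313
grasp_force: 59.1
```

To row units: 0.036 m / 0.2 = 0.18, 0.0355 m / 0.2 = 0.1775.

drive_effector --segments '{"steps": [[0, 0, 0, 0.05, 0], [0, 0, 0, 0.1, 0], [0, 0, 0, 0.14, 0], [0, 0, 0, 0.165, 0], [0, 0, 0, 0.1775, 0], [0, 0, 0, 0.18, 0], [0, 0, 0, 0.18, 0], [0, 0, 0, 0.18, 0]]}'

```text
time: 16.5
tool_pos: [0.4512, 0.2006, 0.0394]
tcp_rot: [0.707, 0.707, 0.0, 0.0]
force: [-0.6, 0.4, -0.0]
grip_width: 0.312
grasp_force: 59.0
```

To row units: 0.152 m / 0.2 = 0.76, 0.106 m / 0.2 = 0.53.

drive_effector --segments '{"steps": [[0, 0, 0, 0.005, 0], [0, 0, 0, 0.005, 0], [0, 0, 0, 0.005, 0], [1, 0, 0, 0.005, 0], [1, 0, 0, 0.005, 0], [1, 0, 0, 0.005, 0], [1, 0, 0, 0.005, 0], [1, 0, 0, 0.005, 0], [1, 0, 0, 0.005, 0], [1, 0, 0, -0.15, 0], [1, 0, 0, -0.35, 0], [1, 0, 0, -0.55, 0], [1, 0.1, 0.15, -0.65, 0], [1, 0.2, 0.3, -0.65, 0], [1, 0.35, 0.45, -0.65, 0], [1, 0.45, 0.6, -0.65, 0], [1, 0.53, 0.725, -0.65, 0], [1, 0.53, 0.76, -0.65, 0], [1, 0.53, 0.76, -0.65, 0], [1, 0.53, 0.76, -0.65, 0]]}'

```text
time: 18.17
tool_pos: [0.6022, 0.3052, 0.1685]
tcp_rot: [0.707, 0.707, -0.001, -0.0]
force: [-0.6, -0.6, -0.1]
grip_width: 1.0
grasp_force: 0.0
```

```bash
python3 - <<'E'
from m import *
s=sense();print(s["tool_pos"],s["tcp_rot"],s["force"],s["grip_width"])
look("w6","redcap_bottle blackcap_bottle square_well".split())
P=np.load("w6.npz")["P"].reshape(-1,3)
t=P[(abs(P[:,0]-.603)<.025)&(abs(P[:,1]-.307)<.025)&(P[:,2]>.03)&(P[:,2]<.042)]
print(len(t),cv2.minAreaRect((t[:,:2]*1000).astype(np.float32)),t.min(0),t.max(0))
p=cv2.imread("pics/w6.png");cv2.imwrite("pics/w6c.png",np.vstack([p[:300]]))
s=sense();print(s["tool_pos"])
E
```

```text
[0.60222705 0.30521139 0.16847698] [ 7.07429795e-01  7.06782214e-01 -1.40459221e-03 -1.20615436e-04] [-0.58396189 -0.64637633 -0.14255179] 1.0001259110971652
redcap_bottle 0.75 [148. 267. 194. 313.] top 0.0882 rect [495.6 261.4] [153.4   3.5] 46.8
blackcap_bottle 0.65 [310. 168. 338. 207.] top 0.0686 rect [603.7 308.4] [14.6 15.3] 87.5
square_well 0.85 [147. 171. 233. 255.] top 0.0276 rect [460.5 278. ] [76.3 77.2] 82.8
364 ((603.3494262695312, 307.7899475097656), (27.889612197875977, 23.93384552001953), 83.56693267822266) [0.59053998 0.29298933 0.03028477] [0.61583346 0.32249194 0.0419788 ]
[0.60199917 0.30571491 0.16966311]
```

View pics/w6.png

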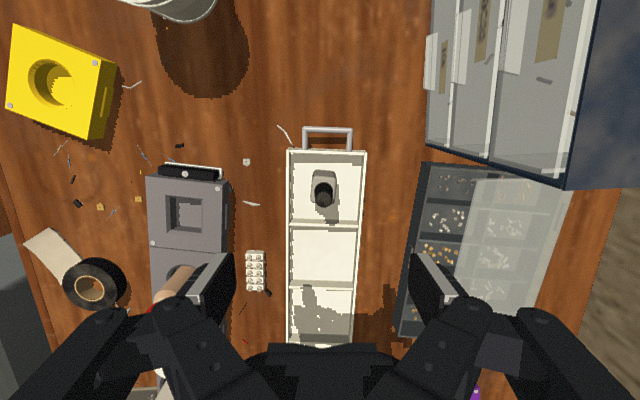

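The slender bottle's reading is occluded by the finger, so I will check it afterwards. The black-cap bottle is at (324,190), its shoulder yaw about -0.11 rad, near the square well's (185,213). I check clearance to the cabinet on the right first.

```bash
python3 - <<'E'
import numpy as np
P=np.load("w6.npz")["P"].reshape(-1,3)
P2=np.load("w2.npz")["P"].reshape(-1,3)
for Q in(P,P2):
    m=(Q[:,0]>.635)&(Q[:,0]<.8)&(abs(Q[:,1]-.308)<.06)&(Q[:,2]>.03)&(Q[:,2]<.14)
    print(m.sum(),np.percentile(Q[m],[0,2],0).round(3).tolist() if m.sum() else "")
E
```

```text
8726 [[0.699, 0.248, 0.03], [0.705, 0.25, 0.031]]
9310 [[0.699, 0.248, 0.03], [0.706, 0.251, 0.032]]
```

To row units: 0.085 m / 0.2 = 0.425, 0.06 m / 0.2 = 0.3, 0.11 rad / 3.1416 = 0.035.

drive_effector --segments '{"steps": [[1, 0.01, 0.0065, 0.15, 0.035], [1, 0.01, 0.0065, 0.3, 0.035], [1, 0.01, 0.0065, 0.425, 0.035], [1, 0.01, 0.0065, 0.425, 0.035]]}'

```text
time: 18.7
tool_pos: [0.5997, 0.3063, 0.0789]
tcp_rot: [0.745, 0.667, -0.006, -0.002]
force: [-0.5, -0.5, -1.5]
grip_width: 1.002
grasp_force: 0.0
```

To row units: 0.062 m / 0.2 = 0.31, 0.056 m / 0.2 = 0.28.

drive_effector --segments '{"steps": [[1, 0, 0, 0.125, 0], [1, 0, 0, 0.225, 0], [1, 0, 0, 0.28, 0], [1, 0, 0, 0.31, 0], [1, 0, 0, 0.31, 0], [1, 0, 0, 0.31, 0], [0, 0, 0, 0.31, 0], [0, 0, 0, 0.31, 0], [0, 0, 0, 0.31, 0], [0, 0, 0, 0.31, 0], [0, 0, 0, 0.31, 0], [0, 0, 0, 0.31, 0], [0, 0, 0, 0.31, 0], [0, 0, 0, 0.31, 0], [0, 0, 0, 0.31, 0], [0, 0, 0, 0.31, 0]]}'

```text
time: 20.03
tool_pos: [0.6047, 0.3088, 0.0229]
tcp_rot: [0.745, 0.667, 0.001, 0.0]
force: [-0.2, 0.1, 4.4]
grip_width: 0.263
grasp_force: 61.5
```

```bash
python3 -c "
from plant import *
print(sense()['tool_pos'],sense()['tcp_rot'])"
```

```text
[0.60472632 0.30880444 0.02292119] [7.44884594e-01 6.67193036e-01 6.18166062e-04 1.10844534e-04]
```

To row units: -0.14 m / 0.2 = -0.7, -0.11 m / 0.2 = -0.55.

drive_effector --segments '{"steps": [[0, 0, 0, -0.1, 0], [0, 0, 0, -0.225, 0], [0, -0.05, -0.05, -0.275, 0], [0, -0.1, -0.15, -0.275, 0], [0, -0.15, -0.275, -0.275, 0], [0, -0.2, -0.425, -0.275, 0], [0, -0.229, -0.55, -0.275, 0], [0, -0.229, -0.65, -0.275, 0], [0, -0.229, -0.69, -0.25, 0], [0, -0.229, -0.7, -0.225, 0], [0, -0.229, -0.7, -0.225, 0], [0, -0.229, -0.7, -0.225, 0]]}'

```text
time: 21.03
tool_pos: [0.4614, 0.2782, 0.0666]
tcp_rot: [0.745, 0.667, 0.0, 0.0]
force: [0.9, 0.5, -0.6]
grip_width: 0.257
grasp_force: 61.0
```

```bash
python3 - <<'E'
from m import *
s=sense();print(s["tool_pos"],s["force"],s["grip_width"])
look("w7","square_well blackcap_bottle".split())
E
```

```text
[0.46140366 0.2781594  0.06663075] [ 0.92073325  0.45016763 -0.55421602] 0.2567475685375753
square_well 0.69 [264. 167. 384. 265.] top 0.0274 rect [461.2 285. ] [66.2 76.9] 83.1
blackcap_bottle 0.76 [298. 220. 346. 326.] top 0.1124 rect [461.4 278. ] [14.8 15. ] 14.6
```

View pics/w7.png

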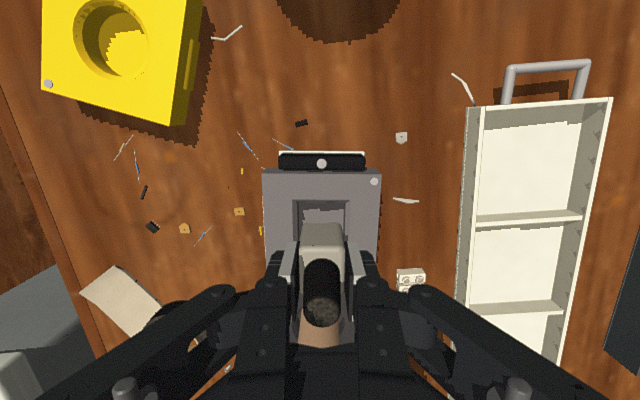

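The black-cap bottle is square to the well (322,218) and centred on it, so I lower it.

To row units: 0.036 m / 0.2 = 0.18, 0.0355 m / 0.2 = 0.1775.

drive_effector --segments '{"steps": [[0, 0, 0.0025, 0.05, 0], [0, 0, 0.0025, 0.1, 0], [0, 0, 0.0025, 0.14, 0], [0, 0, 0.0025, 0.165, 0], [0, 0, 0.0025, 0.1775, 0], [0, 0, 0.0025, 0.18, 0], [0, 0, 0.0025, 0.18, 0], [0, 0, 0.0025, 0.18, 0]]}'

```text
time: 21.85
tool_pos: [0.4608, 0.2785, 0.0315]
tcp_rot: [0.745, 0.667, 0.0, 0.0]
force: [0.8, 0.7, 0.2]
grip_width: 0.263
grasp_force: 61.0
```

Foot is about 1.5 mm above the floor, with no contact. I set it down, release and rise to a view of the rack.

To row units: -0.2 m / 0.2 = -1, -0.18 m / 0.2 = -0.9.

drive_effector --segments '{"steps": [[0, 0, 0, 0.005, 0], [0, 0, 0, 0.0075, 0], [0, 0, 0, 0.0075, 0], [1, 0, 0, 0.0075, 0], [1, 0, 0, 0.0075, 0], [1, 0, 0, 0.0075, 0], [1, 0, 0, 0.0075, 0], [1, 0, 0, 0.0075, 0], [1, 0, 0, 0.0075, 0], [1, 0, 0, -0.15, 0], [1, 0, 0, -0.35, 0], [1, 0, 0, -0.55, 0], [1, 0, 0, -0.75, 0], [1, -0.2, 0.1, -0.9, 0], [1, -0.4, 0.2, -1, 0], [1, -0.6, 0.3, -1, 0], [1, -0.6, 0.3, -1, 0], [1, -0.6, 0.3, -1, 0]]}'

```text
time: 23.35
tool_pos: [0.5097, 0.1449, 0.2327]
tcp_rot: [0.749, 0.663, 0.0, 0.003]
force: [-0.6, -0.2, 0.5]
grip_width: 0.996
grasp_force: 0.0
```

```bash
python3 - <<'E'
from m import *
s=sense();print(s["tool_pos"],s["grip_width"])
look("w8","blackcap_bottle redcap_bottle flux_jar glue_bottle square_well".split())
p,_=read_camera("side");cv2.imwrite("pics/side8.png",cv2.resize(p[130:330,240:460,::-1],None,fx=3,fy=3))
E
```

```text
[0.50971486 0.14491316 0.232663  ] 0.99600969739134
blackcap_bottle 0.69 [242.  44. 274.  77.] top 0.0759 rect [460.7 276.3] [14.8 14.3] 56.4
redcap_bottle 0.59 [242. 122. 276. 154.] top 0.0928 rect [450.2 200.6] [19.4 20.1] 86.7
glue_bottle 0.91 [239. 232. 296. 313.] top 0.1343 rect [432.9  49.9] [11.1 15.8] 84.6
glue_bottle 0.47 [240. 228. 305. 281.] top 0.0276 rect [434.1  48.3] [76.7 78.7] 82.6
square_well 0.8 [223.  22. 301. 101.] top 0.0278 rect [460.7 277.8] [76.4 76.3] 83.1
```

View pics/side8.png

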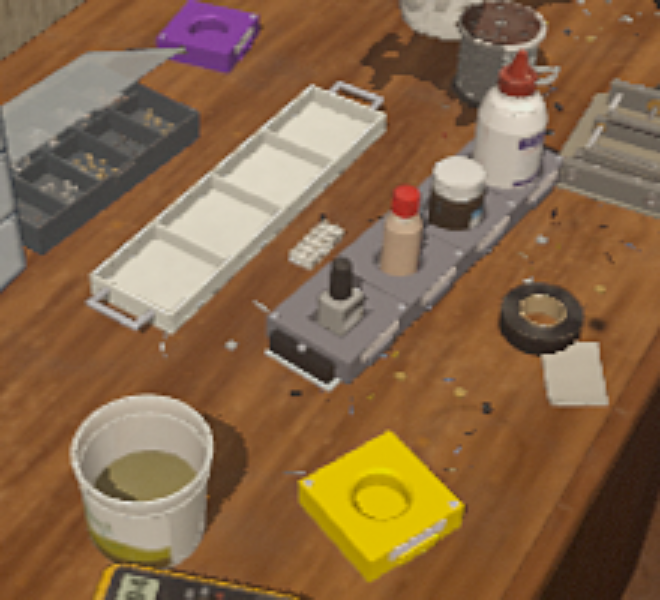

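View pics/w8.png

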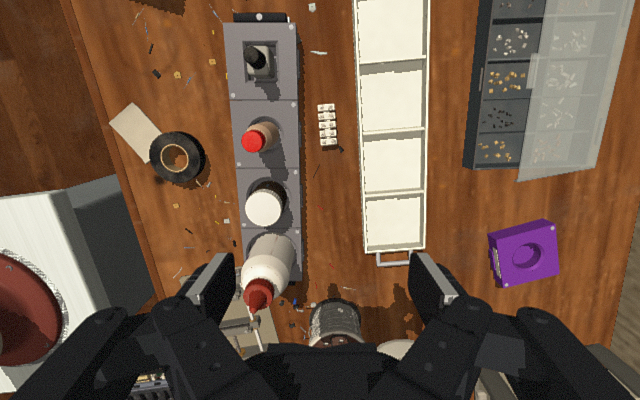

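Both views show all four bottles upright in their own wells: black (256,57), red (253,138), jar (264,205) and glue (266,270). They sit at the expected heights within 2 mm of centre. The reel and cup have not moved, and the gripper is clear.

```bash
python3 -c "
from plant import *
print(finish_job())"
```

```text
the job is handed in; nothing more can be done
None
```

I moved all four bottles to their matching wells and handed the job in at about 23 s; the last pictures show them upright, with the reel and cup where they started, but the hand-in gave no verdict.

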